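# Lock the jam nut of a bed rail's levelling screw

### The job

The levelling screw in the upturned bed rail is set right but its jam nut is still loose: put the holding key right down over the screw's flat end, with the key's arm lying beside the upright lug so that the screw cannot turn with the nut, and let go of it. Then push the end of the ring spanner on the nut clockwise, seen from above, gently until the nut is tight at about 13 newtons on the handle's end and no tighter, and draw the hand away. Leave the key on the screw, keep the screw's setting and do not disturb the other loose things.

Things in the scene. Friction and masses are not known exactly. Their poses are not given: they have to be found in the camera images.
- screw_seat (a point): Top centre of the steel screw's collar (44 mm across), on the upright screw axis, 64 mm above the floor; z up. On the collar stands the screw's flat end, centred here: 12 mm along this point's x, 40 mm along y, 18 mm high, topped by a 7 mm lead-in of 8 x 36 mm. At the start y runs along the rail within 2 degrees; -y points towards the lug. The screw turns at a light touch when not held.
- rail: Fixed end of a beech bed rail on the floor with a dark steel plate on top: 70 mm wide (its x), 40 mm high in all, from 45 mm on the +y side of the screw axis to 205 mm on the -y side. Origin on the screw axis at floor level, z up.
- lug (a point): Top centre of the dark steel lug on the rail, at x -15.5 mm, y -100 mm in the rail's frame, 74 mm above the floor; 9 mm thick (rail x), 30 mm long (rail y), 34 mm high. With the key on the screw, the key's arm lies 3 mm from the lug's +x face, and the lug stops key and screw from turning clockwise seen from above.
- key_hub (a point): Loose dark steel holding key, about 160 g, flat on the floor. Hub block 35 mm along x, 61 along y, 24 high, with an upright through socket 15 mm (x) by 43 mm (y) in its middle; flat arm 16 mm wide, 12 thick, flush below, along -y to 125 mm from the hub's centre. Site: centre of the hub, 12 mm above its underside, z up. Grip the hub across its 35 mm. Home on the screw it is 12 mm above screw_seat.
- spanner: Steel ring spanner that stays on the jam nut and turns with it; origin on the screw axis, 44 mm above the floor, x along the handle, z up. Ring 48 mm across; handle a bar 16 mm wide, 45 to 55 mm above the floor, to 161 mm from the axis, with a round end 22 mm across; clear of the rail from 80 mm outwards. Tightens clockwise from above, drags the screw along if that is not held, and stays where left.
- spanner_push (a point): Where to push: middle of the handle's bar, 130 mm from the screw axis, 50 mm above the floor; x outwards, z up; tightening goes towards -y. Pushed square here, the nut runs at about 2.3 N until it meets the washer, 0.3 to 1.1 rad on, different each time; there the push jumps to about 9 N, then rises 0.7 N per mm. 11 to 15 N is tight, 13 N best; more than 22 N is too much.
- washer_mid (a point): Middle of the round spring lock washer (42 mm across, 4 mm thick) under the nut, 42 mm above the floor on the screw axis; a fixed point that does not show the washer's wind-up. Once the nut meets it, the washer turns with the nut and stays wound (the washer joint): right at 0.02 to 0.07 rad, and 13 N at spanner_push gives about 0.04. Not measured: only the push force tells it.
- screw (a joint): Angle of the adjusting screw in rad, clockwise from above positive, 0 at its setting (starts within 0.03). With the key on, its play lets the screw go to about 0.15; beyond 0.25 either way the setting is lost.
- clip_c (a point): Blue spring clip, about 70 x 24 x 25 mm, lying on the floor; point at its middle. Bystander.
- knob_c (a point): Wooden furniture knob, 32 mm across and 32 mm high, standing on its stem; point at its middle. Bystander.
- foot_c (a point): White plastic furniture foot, a cone 52 mm across below and 45 mm high; point at its middle. Bystander.
- mallet_c (a point): Mallet lying on its side: steel head 48 mm thick and 85 mm long, beech shaft 26 mm thick, overall about 290 mm along its x; point on the shaft's axis, 105 mm from the head's. Bystander.
- bracket_c (a point): Steel angle bracket, 60 x 40 x 45 mm, lying on one leg; point 20 mm above its origin. Bystander.

How it is judged (in metres and radians):
On the way, in this order (a step that is already met when the one before it is completed fails the run):
1. the holding key sits fully down over the screw's flat end and has been let go, the nut not yet tightened (horizontal distance between key_hub and screw_seat below 0.006 m and z of key_hub in the frame of screw_seat between 0.007 and 0.0165 m and angle between the y axis of key_hub and the y axis of screw_seat, either way round below 0.15 rad and contact force between the fingers and key below 0.3 N and value of joint washer below 0.005 rad), for 0.2 s.
2. with the key still on, the nut is turned up tight: washer wound up by at least 0.02 rad (horizontal distance between key_hub and screw_seat below 0.006 m and z of key_hub in the frame of screw_seat between 0.007 and 0.0165 m and angle between the y axis of key_hub and the y axis of screw_seat, either way round below 0.15 rad and value of joint washer above 0.02 rad), for 0.2 s.
At the end, for the whole second after the job is handed in: The holding key is at rest, fully down on the screw's collar over its flat end (hub centre within 6 mm of the axis, 7 to 16.5 mm above the collar, within 0.15 rad of the flat's direction); the lock washer is wound up 0.02 to 0.07 rad; the screw is within 0.25 rad of its setting (all of step 2 and value of joint washer below 0.07 rad and value of joint screw between -0.25 and 0.25 rad and linear speed of key below 0.02 m/s and velocity of joint washer below 0.02 rad/s); the robot touches nothing.
It fails at once if the screw turned more than 0.25 rad from its setting (value of joint screw above 0.25 rad or value of joint screw below -0.25 rad).
It fails at once if the nut overtightened: washer wound up more than 0.07 rad (value of joint washer above 0.07 rad).
It fails at once if more than 22 N on the spanner (contact force between any of the fingers, the arm and spanner above 22 N).
It fails at once if a bystander (clip, knob, foot, mallet or bracket) moved more than 30 mm (distance of any of clip_c, knob_c, foot_c, mallet_c, bracket_c from where it was at the start of the episode above 0.03 m).
It also fails if it takes over 67 s, if anything falls off the work surface, if the arm or the gripper's body presses on something with over 40 N, if the wrist force passes 120 N, or if a joint passes its speed limit or range.

### The arm

A 6-joint arm with a two-finger parallel gripper is mounted at the origin on the work surface. World frame = base frame: x ahead of the robot, y to its left, z up, the work surface at z = 0. Lengths are in m, angles in degrees, forces in N, time in s.
With the tool pointing down it reaches from about 0.375 to 0.75 m from the base axis. Payload 9 kg.
Tool frame: the origin (TCP) lies where the fingers leave the gripper's body, on its centre line; the fingertips stand 73 mm ahead of it and the grasp point (between the pads) lies 54 mm ahead of it (robot.tip_reach is the distance from the TCP to the fingertips, in m); z points along the fingers, y is the direction in which the jaws open and shut (so a half turn about z gives the same grasp; the last joint's range is limited). The gripper opens to 85 mm and grips with 20 to 120 N. Pads are 22 mm wide; open, the fingers measure 114 mm over their backs; the gripper's body (76 mm by 85 mm) begins 54 mm behind the grasp point. The pads swing forward as they close: fully open they stand 13 mm farther back than shut.
Start: joints at [64.188, 5.964, 5.575, 89.605, 0, 77.527], TCP at [0.138, 0.584, 0.304] pointing down, gripper open.
Joint ranges: [-171.21, 171.21], [-48.23, 106.86], [-62.78, 66.21], [-105.2, 120.99], [-86.42, 89.51], [-180, 180]. Speed limits (degrees/s): [127.2, 127.2, 147.25, 180, 180, 180].

### API

Orientations are given as [roll, pitch, yaw] about the fixed x, y, z axes, in that order (R = Rz(yaw) Ry(pitch) Rx(roll)).
In Python, from plant import robot gives the robot as it stands. Calls block until the motion is done:
- robot.move_pose(position, orientation): joint-space move of the TCP to a pose.
- robot.line_to(position, vel=0.15, rotation=None, guard=None): straight line of the TCP; rotation=None keeps the orientation; vel is the mean speed in m/s. With guard (N) it stops when the force on the tool has changed by that much, and returns True; else False.
- robot.goto_joints(angles): joint-space move.
- robot.set_gripper(opening): finger opening in m; the grip force is fixed at half the most; returns when the fingers have stopped.
- robot.pause(seconds).
- robot.ik(position, orientation): joint angles nearest the present ones, or None.
- robot.observe(): the state.
- robot.grab_frame(name): name is "scene" or "top"; returns the picture (384x512x3 uint8, blue, green, red); there is no depth.
- robot.get_calibration(name): a dict with "vertical_fov" (degrees; the focal length in pixels is half the picture's height over the tangent of half this angle, whatever the lens; pixels are square), "cx", "cy" (the principal point, pixels), "rvec" (rotation vector, rad) and "tvec" (3), from world to camera coordinates, as OpenCV has them. Camera axes: x right, y down, z forward; pixel columns grow to the right and rows downward; lengths in m; the calibration is good to about 2 mm. A picture is of the moment at which its call begins. get_calibration takes no time and is no camera call.
A pose or a line that the arm cannot do raises robot.IKError and nothing moves.
- robot.job_done(): hands the job in, once; it reports no verdict.
The state is a dict: "time": time; "q": joint angles; "qvel": joint speeds; "joint_torque": joint torques, N m; "tool_pos": TCP position; "tcp_rot": TCP orientation; "ft_force": force on the tool from outside, world axes, zero at the start; "torque": the same for the moment, N m; "gripper_width": finger opening in m.
Only numpy, scipy, OpenCV 4.12 (cv2) and the standard library are available. Lean on these libraries where they do the work, as an engineer would, in place of code of your own. Each camera call takes 0.05 s, during which the arm holds its last target.

## Working session

There is one attempt and no reset: what is moved stays moved. The work goes in short steps, each a Python script; the robot and the scene stay as the last script left them, time stands still between calls to the robot, and variables do not carry over. Pictures are saved under pics/ and viewed, and the job is handed in when it is done.

```bash
ls; mkdir -p pics; python3 - <<'E'
from plant import robot
import cv2
o=robot.observe()
print({k:o[k] for k in ('time','tool_pos','tcp_rot','ft_force','gripper_width')}, robot.tip_reach)
for n in ('scene','top'):
    cv2.imwrite(f'pics/{n}0.png',robot.grab_frame(n)); print(n,robot.get_calibration(n))
E
```

```text
pics
{'time': 0.0, 'tool_pos': array([0.13831196, 0.58358864, 0.30308847]), 'tcp_rot': array([-1.79923107e+02, -1.62408830e-02,  1.66660827e+02]), 'ft_force': array([ 0.38274291, -0.41032734, -0.14986006]), 'gripper_width': 0.08550838456319275} 0.0726
scene {'vertical_fov': 49.152844471400684, 'cx': 259.4060498424135, 'cy': 187.4775284040234, 'rvec': array([ 1.98513876,  1.12019434, -0.57526464]), 'tvec': array([-0.22568744, -0.26181158,  1.68539187])}
top {'vertical_fov': 53.0104400912171, 'cx': 263.1759592686134, 'cy': 188.31420030429044, 'rvec': array([ 2.11905373, -2.16372831,  0.09419194]), 'tvec': array([-0.03762723,  0.57638465,  0.89870417])}
```

View pics/scene0.png

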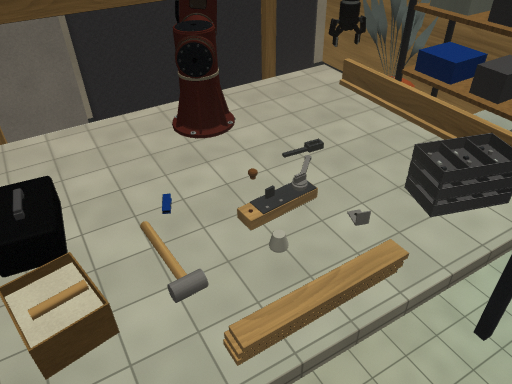

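View pics/top0.png

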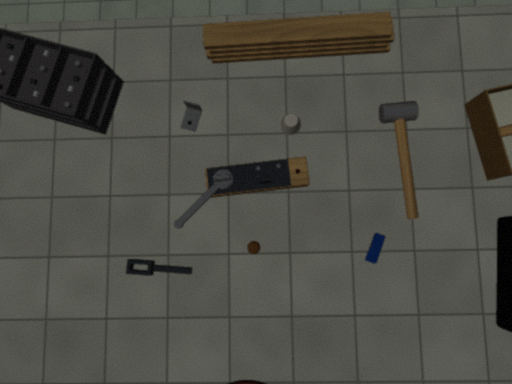

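```bash
cat > h.py <<'E'
import numpy as np, cv2
from scipy.spatial.transform import Rotation as Ro
def cam(robot,n):
    c=robot.get_calibration(n); f=192/np.tan(np.radians(c['vertical_fov'])/2)
    K=np.array([[f,0,c['cx']],[0,f,c['cy']],[0,0,1]]); R=cv2.Rodrigues(c['rvec'])[0]; return K,R,np.array(c['tvec'])
def ray(C,uv,z):
    K,R,t=C; d=R.T@np.linalg.solve(K,[uv[0],uv[1],1]); o=-R.T@t; return o+d*(z-o[2])/d[2]
def proj(C,P):
    K,R,t=C; p=K@(R@np.array(P,float)+t); return p[:2]/p[2]
def tri(C1,u1,C2,u2):
    P=[C[0]@np.c_[C[1],C[2]] for C in (C1,C2)]
    X=cv2.triangulatePoints(P[0],P[1],np.array(u1,float).reshape(2,1),np.array(u2,float).reshape(2,1)); return (X[:3]/X[3]).ravel()
def crop(img,x0,y0,w,h,s,name,gain=1.0):
    c=np.clip(img[y0:y0+h,x0:x0+w].astype(float)*gain,0,255).astype(np.uint8)
    cv2.imwrite('pics/'+name,cv2.resize(c,None,fx=s,fy=s,interpolation=cv2.INTER_CUBIC))
E
python3 - <<'E'
from h import *
t=cv2.imread('pics/top0.png'); s=cv2.imread('pics/scene0.png')
crop(t,120,140,200,140,4,'t0a.png',1.8)
crop(s,230,130,110,100,6,'s0a.png',1.6)
from plant import robot
for n in('top','scene'):
    K,R,tt=cam(robot,n); print(n,K[0,0],-R.T@tt)
C=cam(robot,'top')
for nm,uv,z in (('screw',(222,178),.08),('lugish',(265,182),.074),('hub',(143,267),.012*2),('spend',(179,224),.055),('rail-end',(309,170),.04),('knob',(254,247),.03),('clip',(375,248),.02),('brk',(191,117),.02),('foot',(291,122),.045)):
    print(nm,ray(C,uv,z).round(4))
E
```

```text
top 385.0045786579203 [ 0.46080249 -0.08101498  0.96041756]
scene 419.82072281410404 [ 1.41337945 -0.56591148  0.80132927]
screw [0.5962 0.044  0.08  ]
lugish [ 0.5853 -0.0555  0.074 ]
hub [0.3918 0.2451 0.024 ]
spend [0.4926 0.1502 0.055 ]
rail-end [ 0.6168 -0.1613  0.04  ]
knob [ 0.435  -0.0249  0.03  ]
clip [ 0.4273 -0.314   0.02  ]
brk [0.7638 0.1307 0.02  ]
foot [ 0.7358 -0.121   0.045 ]
```

View pics/t0a.png

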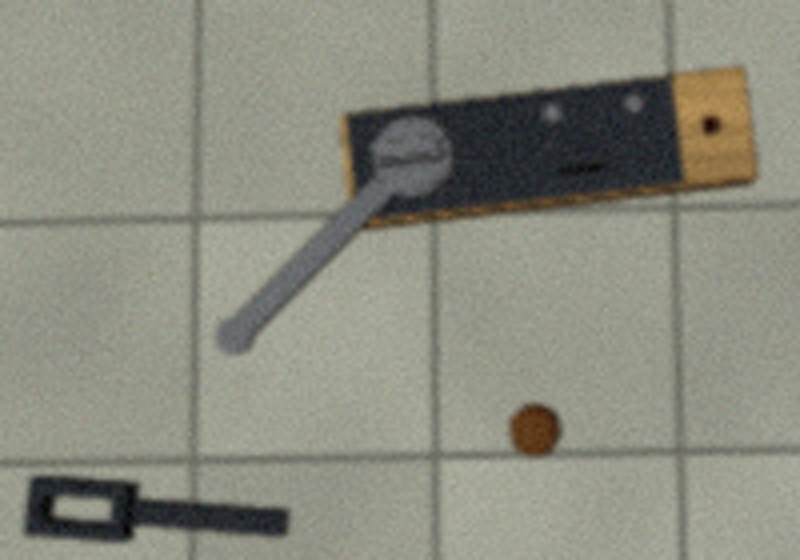

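View pics/s0a.png

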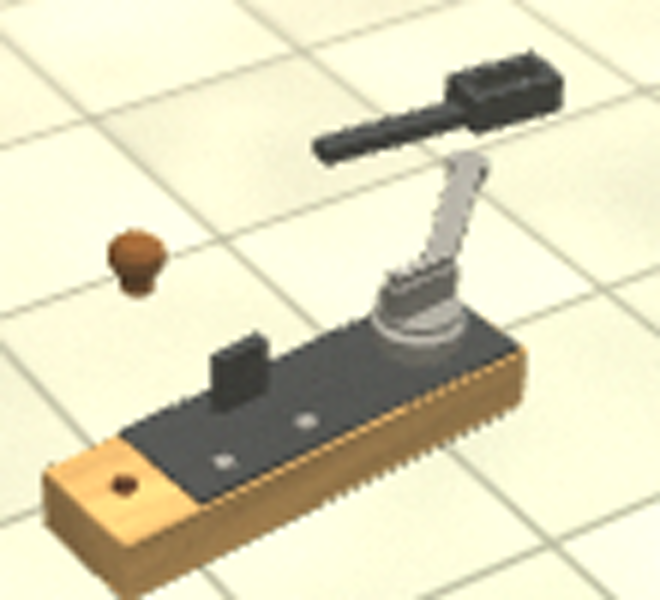

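```bash
python3 - <<'E'
from h import *
t=cv2.imread('pics/top0.png'); s=cv2.imread('pics/scene0.png')
crop(t,120,250,80,35,10,'t0k.png',2.2)
crop(t,195,155,80,50,10,'t0s.png',2.2)
crop(s,255,130,75,60,10,'s0k.png',1.6)
g=cv2.cvtColor(t,cv2.COLOR_BGR2GRAY); print(g[258:278:1,123:195:3])
E
```

```text
[[82 87 75 74 71 75 86 86 86 91 88 90 89 87 89 63 81 84 79 83 83 81 85 81]
 [89 77 36 31 37 45 56 72 72 74 80 85 85 86 85 68 84 81 85 78 81 82 83 80]
 [85 78 19 17 20 19 27 33 36 41 57 87 86 88 87 64 82 81 82 81 86 85 84 81]
 [84 78 24 22 23 23 13 21 19 25 25 85 87 85 88 66 83 84 83 84 85 83 82 82]
 [86 73 21 25 21 20 25 20 20 23 18 85 81 86 84 65 85 84 83 83 80 78 83 78]
 [86 73 23 21 38 37 34 30 21 25 16 79 87 84 85 67 81 85 83 83 85 81 83 82]
 [86 68 23 13 66 60 57 53 34 16 16 61 71 72 74 60 83 82 83 86 85 83 87 79]
 [87 68 20 12 81 83 81 83 57 20 13 26 35 42 45 48 64 70 68 77 77 84 81 80]
 [90 61 18 18 87 89 89 89 66 16 16 19 19 24 27 22 33 39 44 54 59 67 69 78]
 [85 62 16 22 87 86 83 86 68 21 17 26 27 21 23 20 19 23 25 27 29 32 35 63]
 [84 55 18 24 77 83 85 85 59 22 21 23 24 19 24 30 23 24 24 22 18 21 22 61]
 [85 50 20 12 47 56 73 72 56 19 14 23 28 22 28 24 18 24 24 14 28 22 22 59]
 [84 49 21 13 19 27 37 40 35 13 20 27 24 26 19 26 18 23 24 27 25 23 22 62]
 [86 48 24 20 21 19 21 15 21 16 35 55 49 41 34 26 27 28 21 27 20 16 22 65]
 [86 46 26 29 25 25 20 21 20 18 53 83 80 66 61 42 51 36 37 28 28 22 22 69]
 [85 55 42 34 33 25 20 27 24 22 51 89 86 83 80 63 77 65 54 48 52 38 39 72]
 [84 74 71 62 54 48 42 35 32 26 62 88 90 91 87 68 82 78 74 76 77 67 63 81]
 [90 86 85 80 84 81 68 64 56 55 79 90 86 88 86 65 86 84 81 81 82 80 79 78]
 [86 88 85 84 86 87 84 82 85 82 89 89 89 86 88 63 83 82 84 84 80 83 81 82]
 [86 84 85 87 89 88 88 88 87 90 87 89 86 85 88 62 79 79 87 84 85 84 82 81]]
```

View pics/t0k.png

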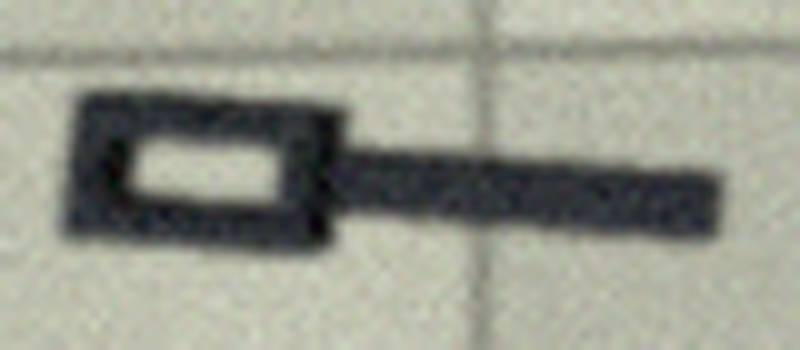

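View pics/t0s.png

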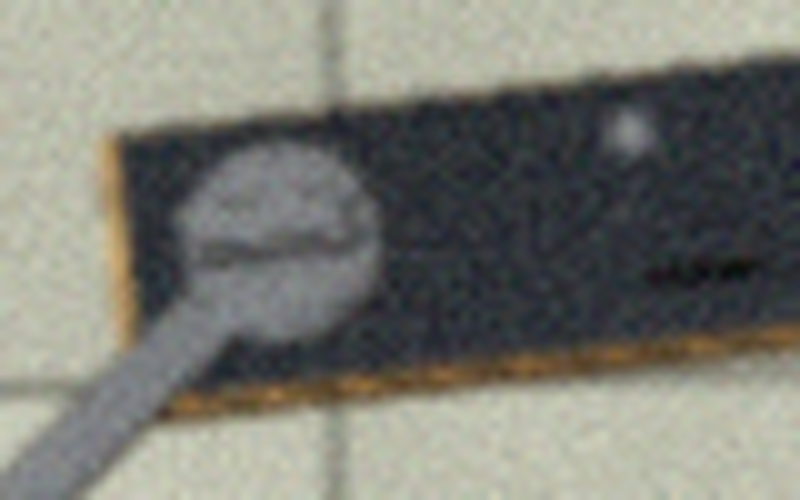

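View pics/s0k.png

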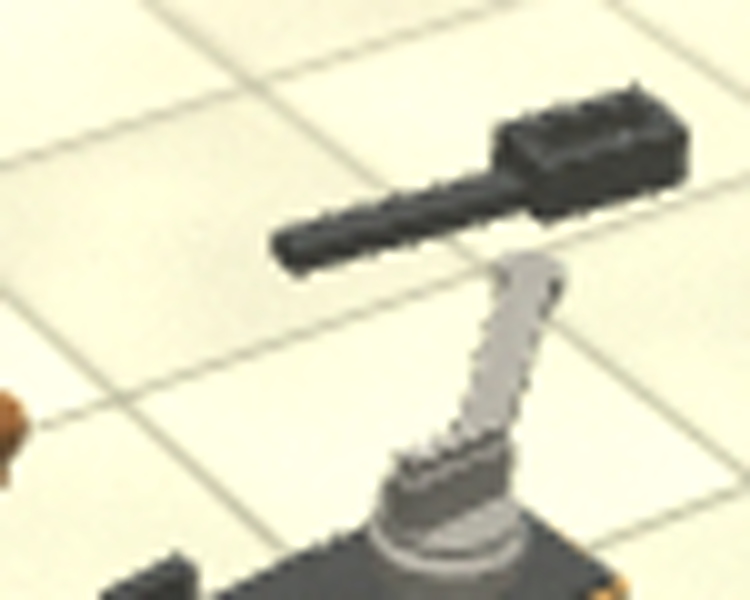

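```bash
cat >> h.py <<'E'
from scipy.ndimage import map_coordinates, gaussian_filter
def edges(g,p,q,n,half=6,frac=.5,ch=None,trim=0.12):
    """subpixel edge points along the segment p-q, scanning +-half px normal to it; line fit returned as (pt,dir)"""
    p,q=np.array(p,float),np.array(q,float); d=(q-p)/np.linalg.norm(q-p); nn=np.array([-d[1],d[0]])
    s=np.arange(-half,half+.01,.1); out=[]
    for a in np.linspace(trim,1-trim,n):
        c=p+a*(q-p); P=c[:,None]+nn[:,None]*s
        v=gaussian_filter(map_coordinates(g.astype(float),[P[1],P[0]],order=1),4)
        k=np.argmax(np.abs(np.gradient(v))); out.append(c+nn*s[k])
    out=np.array(out); vx,vy,x0,y0=cv2.fitLine(out.astype(np.float32),cv2.DIST_HUBER,0,.01,.01).ravel()
    l=(np.array([x0,y0]),np.array([vx,vy])); res=np.abs((out-l[0])@np.array([-vy,vx])); return l,np.median(res)
def isect(a,b):
    s=np.linalg.solve(np.c_[a[1],-b[1]],b[0]-a[0]); return a[0]+s[0]*a[1]
E
python3 - <<'E'
from h import *
from plant import robot
C=cam(robot,'top')
t=cv2.imread('pics/top0.png').astype(float); g=t.mean(2); b=t[:,:,0]; r=t[:,:,2]
# rail: blue channel low for wood and plate
def px(c,x0,y0,s=4): return ((c[0]+.5)/s-.5+x0,(c[1]+.5)/s-.5+y0)
A=px((345,116),120,140);B=px((745,67),120,140);D=px((755,182),120,140)
far,e1=edges(b,A,B,40,4)
endm,e2=edges(b,B,D,15,4)
endp,e3=edges(b,A,px((352,190),120,140),15,4)
# plate near edge: red channel plate->wood
near,e4=edges(r-b,px((372,219),120,140),px((670,183),120,140),40,2)
print('res',e1,e2,e3,e4)
c=[isect(far,endp),isect(far,endm)]
W=[ray(C,x,.04) for x in c]; print(c,W); 
y=W[0]-W[1]; print('len',np.linalg.norm(y)); y/=np.linalg.norm(y); x=np.array([y[1],-y[0],0])
yaw=np.degrees(np.arctan2(-y[0],y[1])); print('rail yaw',yaw)
Wm=.5*(W[0]+W[1]); 
for l in (near,): 
    P=ray(C,l[0],.04); print('width',(W[0]-P)@x)
print('end width ang', (ray(C,endm[0]+endm[1]*10,.04)-ray(C,endm[0],.04)))
scr=Wm+y*80*1e-3-x*.035; print('screw from rail',scr)  # centre of rail is -80 mm
print('from disk',ray(C,(222.9+.05,179.25),.056), 'proj of rail-based at .064',proj(C,[*scr[:2],.064]),proj(C,[*scr[:2],.05]))
Cs=cam(robot,'scene'); print('scene proj .089,.064,.04',proj(Cs,[*scr[:2],.089]),proj(Cs,[*scr[:2],.064]))
# key
H=[((c[0]+.5)/10-.5+120,(c[1]+.5)/10-.5+250) for c in ((82,92),(342,108),(325,250),(65,235))]
E=[edges(g,H[i],H[(i+1)%4],20,2.5) for i in range(4)]
print('res',[e[1] for e in E])
cc=[isect(E[i-1][0],E[i][0]) for i in range(4)]; K=[ray(C,u,.024) for u in cc]
print(np.round(cc,2)); print(np.round(K,4)); print('sides',[round(np.linalg.norm(K[i]-K[(i+1)%4]),4) for i in range(4)])
print('hub centre',np.mean(K,0)); d=K[0]+K[3]-K[1]-K[2]; print('hub yaw',np.degrees(np.arctan2(-d[0],d[1])))
q=lambda c:((c[0]+.5)/10-.5+120,(c[1]+.5)/10-.5+250)
a1=edges(g,q((350,150)),q((715,175)),25,2.5); a2=edges(g,q((350,212)),q((712,238)),25,2.5); a3=edges(g,q((722,180)),q((712,235)),10,2.5)
U=[isect(a3[0],a1[0]),isect(a3[0],a2[0])]; U=[ray(C,u,.012) for u in U]; print('armend',U,np.linalg.norm(U[0]-U[1]))
tip=np.mean(U,0); d=np.mean(K,0)-tip; print('tip-hub',np.linalg.norm(d[:2]),'yaw',np.degrees(np.arctan2(-d[0],d[1])))
E
```

```text
res 0.11359283589867888 0.14676314300487514 0.1416788359567218 0.07339877413585288
[array([204.27713, 168.1122 ], dtype=float32), array([306.02368, 155.8585 ], dtype=float32)] [array([0.62778313, 0.0930017 , 0.04      ]), array([ 0.65171721, -0.1552764 ,  0.04      ])]
len 0.24942906082404354
rail yaw 5.506313591010376
width 0.06592346504765298
end width ang [-0.02428816 -0.00202049  0.        ]
screw from rail [0.59723524 0.04513506 0.04      ]
from disk [0.59681934 0.04518109 0.056     ] proj of rail-based at .064 [222.49525885 178.58313094] [223.31759059 179.4418059 ]
scene proj .089,.064,.04 [299.18649776 173.30972552] [298.81994562 180.17407016]
res [np.float64(0.15501918095625405), np.float64(0.3075125661465853), np.float64(0.07790779918434576), np.float64(0.15810193181975413)]
[[127.14 258.19]
 [154.17 259.92]
 [152.26 275.57]
 [125.7  273.24]]
[[0.4134 0.2845 0.024 ]
 [0.4082 0.2181 0.024 ]
 [0.3711 0.2221 0.024 ]
 [0.3776 0.2871 0.024 ]]
sides [np.float64(0.0666), np.float64(0.0373), np.float64(0.0654), np.float64(0.0359)]
hub centre [0.39259215 0.25295332 0.024     ]
hub yaw -5.099149026755983
armend [array([0.38912885, 0.12915814, 0.012     ]), array([0.37227595, 0.12982737, 0.012     ])] 0.016866180153312843
tip-hub 0.12403175555729673 yaw -5.500851475077733
```

```bash
python3 - <<'E'
from h import *
from plant import robot
hub=[.3920,.2557]; k=-5.4; tr=.0726
for yaw in (k+90,k-90):
    for p in ([*hub,.15],[.5972,.0451,.2]): print(yaw,p,robot.ik(p,[180,0,yaw if p[0]<.5 else yaw+10.9]))
E
```

```text
84.6 [0.392, 0.2557, 0.15] [ 17.04044395 -16.07641676 -31.31795154  74.75846523   0.
 112.44044395]
84.6 [0.5972, 0.0451, 0.2] [-8.17874437  6.10534133 -5.07350169 78.82115699  0.         76.32125563]
-95.4 [0.392, 0.2557, 0.15] [ 17.04044395 -16.07641676 -31.31795154  74.75846523   0.
 -67.55955605]
-95.4 [0.5972, 0.0451, 0.2] [  -8.17874437    6.10534133   -5.07350169   78.82115699    0.
 -103.67874437]
```

```bash
python3 - <<'E'
from h import *
from plant import robot
hub=[.3920,.2557]; o=[180,0,84.6]
robot.move_pose([*hub,.19],o)
robot.set_gripper(.075)
robot.line_to([*hub,.12],vel=.15)
cv2.imwrite('pics/top1.png',robot.grab_frame('top')); cv2.imwrite('pics/scene1.png',robot.grab_frame('scene'))
crop(cv2.imread('pics/top1.png'),90,215,120,90,6,'t1.png',2.2)
crop(cv2.imread('pics/scene1.png'),250,80,110,90,6,'s1.png',1.5)
x=robot.observe(); print(x['time'],x['tool_pos'],x['tcp_rot'],x['ft_force'],x['gripper_width'])
E
```

```text
2.6667 [0.39275377 0.25595683 0.12134383] [ 1.79896554e+02 -4.24658249e-02  8.46017508e+01] [0.63114872 0.31340322 0.80558023] 0.07501705850641012
```

View pics/t1.png

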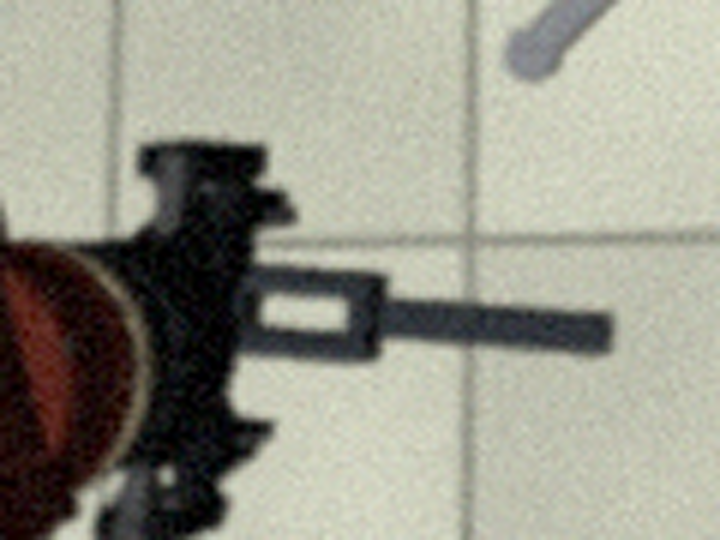

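View pics/s1.png

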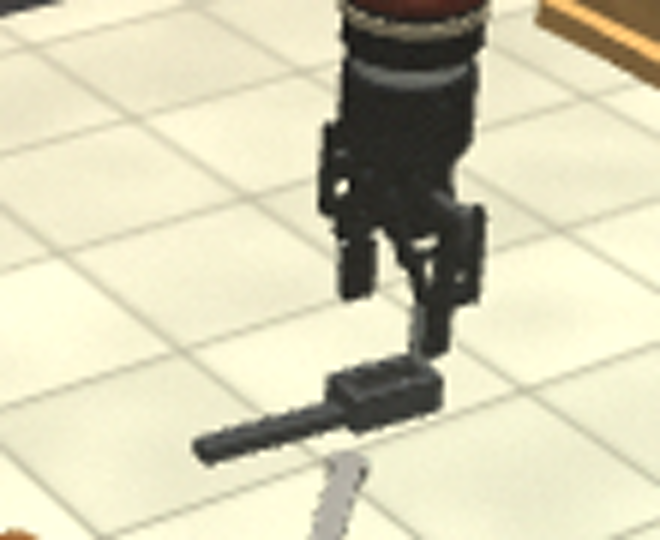

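```bash
python3 - <<'E'
from h import *
from plant import robot
hub=[.3918,.2557]
print(robot.line_to([*hub,.076],vel=.08,guard=12))
x=robot.observe(); print(x['time'],x['tool_pos'],x['ft_force'])
robot.set_gripper(0.0)
x=robot.observe(); print(x['time'],x['tool_pos'],x['ft_force'],x['gripper_width'])
robot.line_to([*hub,.20],vel=.12)
x=robot.observe(); print(x['time'],x['tool_pos'],x['tcp_rot'],x['ft_force'],x['gripper_width'])
E
```

```text
False
3.3667 [0.39187521 0.25573427 0.07612463] [0.82889212 0.70386559 0.13817727]
3.8167 [0.39230662 0.25586741 0.07666645] [ 0.4294441  -0.12834631  5.14379141] 0.03376975376395754
5.0 [0.39139445 0.25556698 0.19905823] [-1.79923020e+02  3.18997853e-02  8.45976363e+01] [ 0.24651493 -0.2518323  -1.75207554] 0.03372162983837626
```

```bash
python3 - <<'E'
from h import *
from plant import robot
robot.move_pose([.5972,.0451,.20],[180,0,95.5])
robot.line_to([.5972,.0451,.184],vel=.1)
cv2.imwrite('pics/top2.png',robot.grab_frame('top')); cv2.imwrite('pics/scene2.png',robot.grab_frame('scene'))
crop(cv2.imread('pics/top2.png'),195,135,100,70,8,'t2.png',2.2)
crop(cv2.imread('pics/scene2.png'),240,130,90,75,8,'s2.png',1.5)
x=robot.observe(); print(x['time'],x['tool_pos'],x['tcp_rot'],x['ft_force'],x['gripper_width'])
E
```

```text
6.5417 [0.59703791 0.04564997 0.18434686] [1.79990954e+02 1.67731396e-04 9.55399378e+01] [ 0.35374792 -0.84637022 -1.26917493] 0.033964831208654706
```

View pics/t2.png

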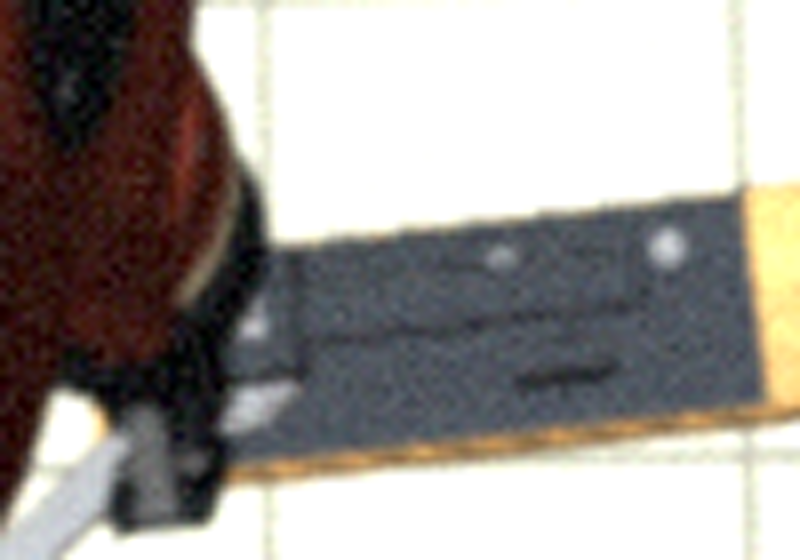

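View pics/s2.png

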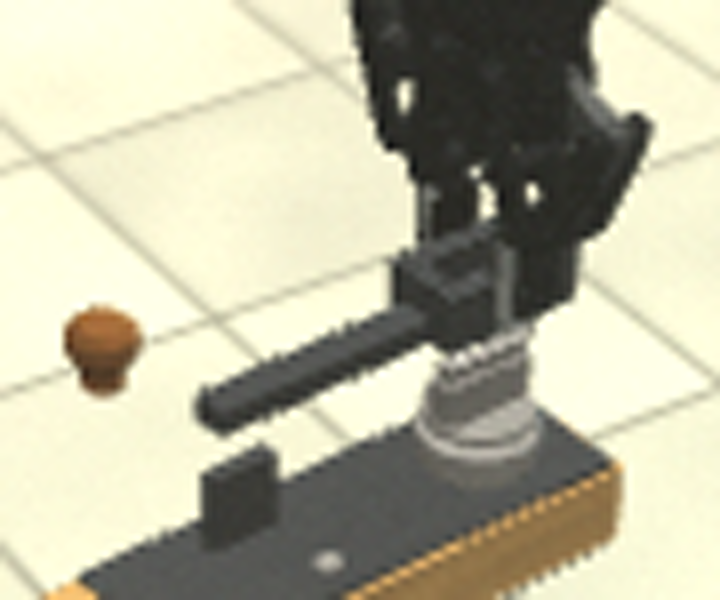

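```bash
python3 - <<'E'
from h import *
from plant import robot
T=cam(robot,'top');S=cam(robot,'scene')
h=np.array([.5970,.0456,.1077]); a=np.radians(5.54); y=np.array([-np.sin(a),np.cos(a),0]); x=np.array([np.cos(a),np.sin(a),0]); z=np.array([0,0,1])
t=cv2.imread('pics/top2.png');s=cv2.imread('pics/scene2.png')
def dr(img,C,P,x0,y0,sc,col):
    u=proj(C,P); cv2.circle(img,(int((u[0]-x0+.5)*sc),int((u[1]-y0+.5)*sc)),2,col,-1); return u
ti=cv2.imread('pics/t2.png'); si=cv2.imread('pics/s2.png')
pts={'arm':[h-.125*y+i*.008*x+k*z for i in(-1,1) for k in (0,.012)]+[h-.0305*y+i*.008*x+.012*z for i in(-1,1)],
'hub':[h+j*.0305*y+i*.0175*x+k*z for i in(-1,1) for j in (-1,1) for k in (0,.024)],
'flat':[np.array([.5972,.0451,0])+j*y+i*x+k*z for (j,i,k) in [(sj*l,si_*w,k) for (l,w,k) in((.02,.006,.064),(.02,.006,.082),(.018,.004,.089)) for sj in(-1,1) for si_ in(-1,1)]],
'lug':[np.array([.5972,.0451,.074])+(-.0155+i*.0045)*x+(-.1+j*.015)*y for i in(-1,1) for j in(-1,1)]}
for n,c in (('arm',(0,0,255)),('hub',(0,255,0)),('flat',(255,0,0)),('lug',(255,255,0))):
    for P in pts[n]: dr(ti,T,P,195,135,8,c); dr(si,S,P,240,130,8,c)
cv2.imwrite('pics/t2d.png',ti); cv2.imwrite('pics/s2d.png',si)
E
```

```text
(no output)
```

View pics/t2d.png

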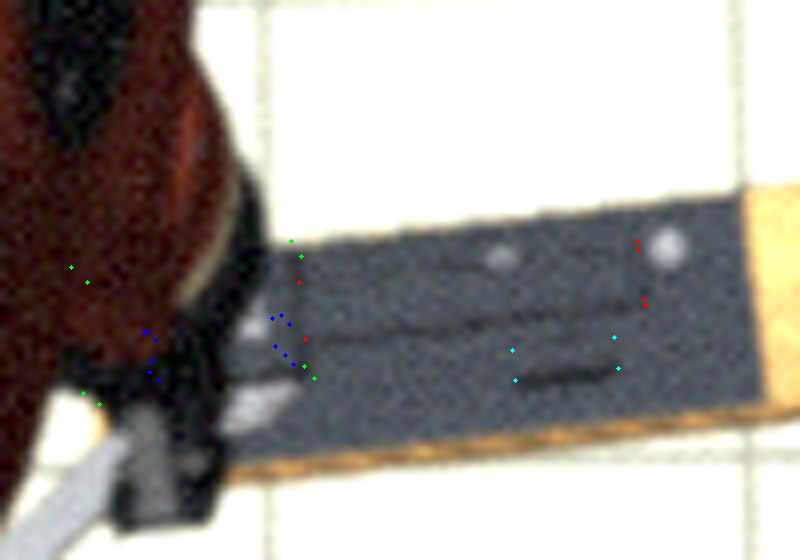

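View pics/s2d.png

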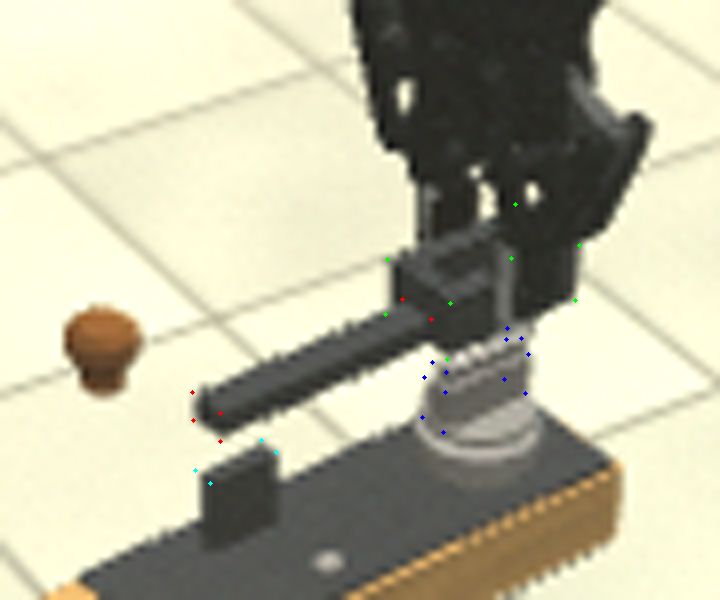

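```bash
python3 - <<'E'
from h import *
from plant import robot
f0=robot.observe()['ft_force']
for z in (.165,.157,.150,.145,.1415,.139):
    g=robot.line_to([.5972,.0451,z],vel=.05,guard=6)
    x=robot.observe(); print(g,round(x['time'],2),x['tool_pos'].round(4),(x['ft_force']-f0).round(1),x['torque'].round(2))
    if g: break
cv2.imwrite('pics/top3.png',robot.grab_frame('top')); cv2.imwrite('pics/scene3.png',robot.grab_frame('scene'))
crop(cv2.imread('pics/top3.png'),195,135,100,70,8,'t3.png',2.2)
crop(cv2.imread('pics/scene3.png'),240,130,90,75,8,'s3.png',1.5)
E
```

```text
False 7.08 [0.597  0.0451 0.1647] [ 0.7  1.1 -0.4] [ 0.04 -0.02 -0.04]
False 7.38 [0.597  0.0451 0.1566] [-0.4  0.3 -1.8] [-0.04 -0.01  0.01]
False 7.67 [0.597  0.0451 0.1495] [ 0.1  0.8 -1. ] [ 0.01  0.02 -0.  ]
False 7.92 [0.5969 0.0451 0.1445] [-0.6  2.3 -0.6] [ 0.05  0.05 -0.03]
False 8.18 [0.597  0.0451 0.1412] [-0.2  1.1 -0.8] [0.03 0.02 0.04]
False 8.43 [0.5975 0.0451 0.1406] [-5.3  1.2 10. ] [ 0.12  1.14 -0.05]
```

View pics/s3.png

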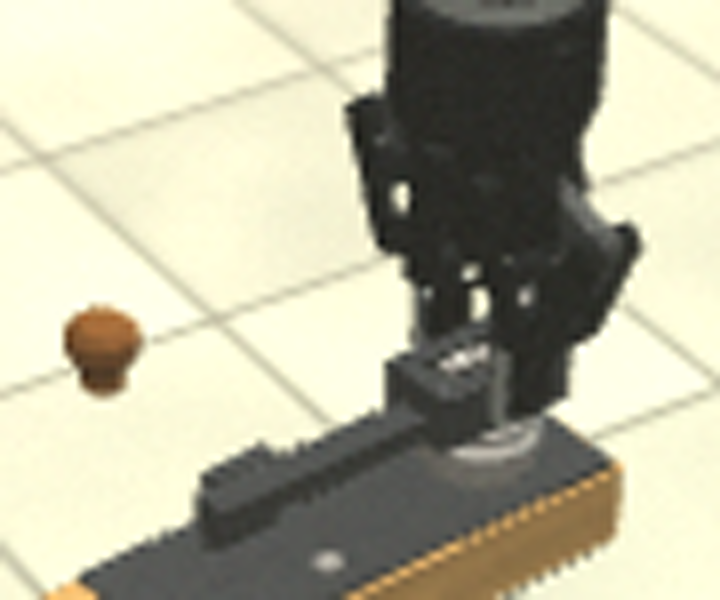

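```bash
python3 - <<'E'
from h import *
from plant import robot
robot.line_to([.5972,.0451,.1408],vel=.05)
robot.set_gripper(.07)
x=robot.observe(); print(round(x['time'],2),x['tool_pos'].round(4),x['ft_force'].round(1),x['gripper_width'])
robot.line_to([.5972,.0451,.20],vel=.12)
robot.pause(.2)
x=robot.observe(); print(round(x['time'],2),x['tool_pos'].round(4),x['ft_force'].round(1))
p=[.45,.16,.2]
print([robot.ik([.45,.16,.2],[180,0,yy]) for yy in (45,135,-45)])
robot.move_pose([.43,.22,.2],[180,0,95.5])
cv2.imwrite('pics/top4.png',robot.grab_frame('top')); cv2.imwrite('pics/scene4.png',robot.grab_frame('scene'))
crop(cv2.imread('pics/top4.png'),165,145,140,100,5,'t4.png',2.2)
crop(cv2.imread('pics/scene4.png'),240,130,90,75,8,'s4.png',1.5)
E
```

```text
9.22 [0.5973 0.0451 0.1408] [-0.7  0.5 -0.1] 0.06977609338621937
10.06 [0.5967 0.0452 0.1989] [ 0.6  0.2 -0.6]
[array([  3.82804415, -15.53023327, -25.62495168,  79.9052816 ,
         0.        , 138.82804415]), array([  3.82804415, -15.53023327, -25.62495168,  79.9052816 ,
         0.        ,  48.82804415]), array([   3.82804415,  -15.53023327,  -25.62495168,   79.9052816 ,
          0.        , -131.17195585])]
```

View pics/s4.png

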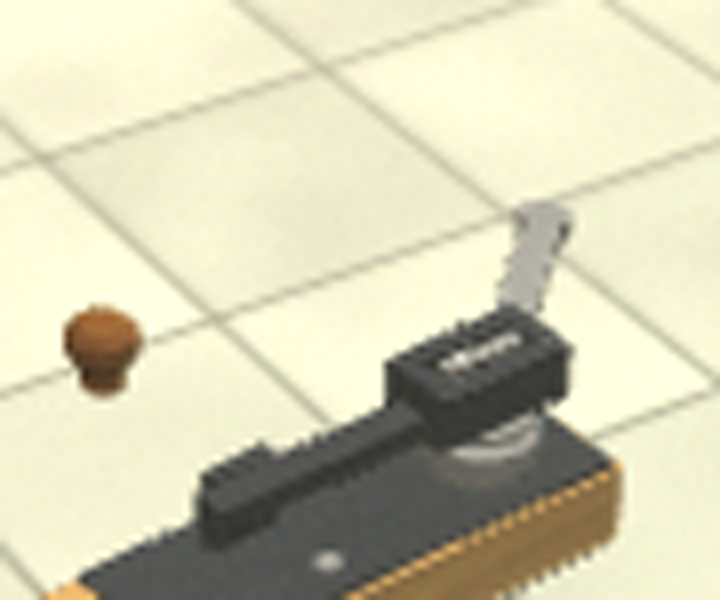

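View pics/t4.png

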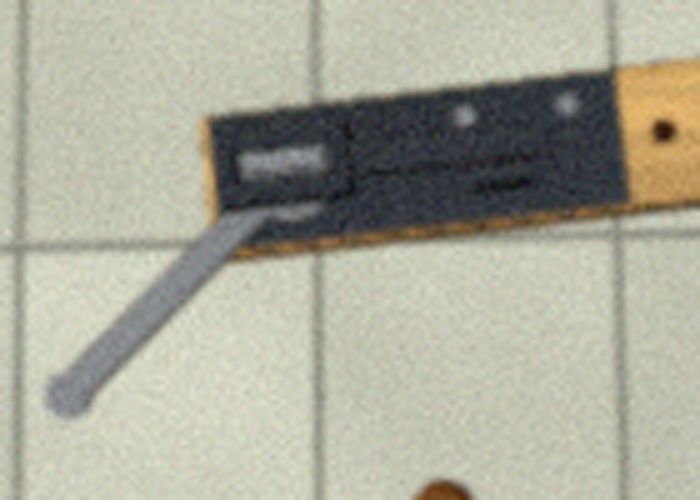

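```bash
cat > p.py <<'E'
from h import *
from plant import robot
A=np.array([.5972,.0451]); Z=.0726+.032; DEL=-12.; T=.014; RAD=.130
def ud(phi): return np.array([np.cos(phi),np.sin(phi)]),np.array([np.sin(phi),-np.cos(phi)])
def target(phi,adv):
    """TCP pose: corner at radius RAD, adv metres ahead of the trailing face of a handle at angle phi"""
    u,d=ud(phi); dl=np.radians(DEL)
    cu=.011*np.sin(dl)+T*np.cos(dl); cd=.011*np.cos(dl)-T*np.sin(dl)
    P=A+RAD*u+(-.008+adv)*d-cu*u-cd*d
    yaw=np.degrees(phi)+90+DEL; yaw=(yaw+180)%360-180
    return np.array([*P,Z]),[180,0,yaw]
def force(n=6,dt=.03):
    F=[];M=[]
    for i in range(n):
        x=robot.observe(); F.append(x['ft_force']); M.append(x['torque']); robot.pause(dt)
    return np.mean(F,0),np.mean(M,0),np.std(F,0)
E
python3 - <<'E'
from p import *
C=cam(robot,'top')
t=cv2.imread('pics/top4.png').astype(float); g=t.mean(2)
q=lambda c:((c[0]+.5)/5-.5+165,(c[1]+.5)/5-.5+145)
l1,e1=edges(g,q((85,370)),q((205,250)),20,3); l2,e2=edges(g,q((105,395)),q((228,262)),20,3)
print(e1,e2)
for z in (.055,.045):
  for l in (l1,l2):
    a=ray(C,l[0],z)[:2];b=ray(C,l[0]+20*l[1],z)[:2];v=(a-b)/np.linalg.norm(a-b); n=np.array([-v[1],v[0]])
    print(z,np.degrees(np.arctan2(v[1],v[0])),'offset from axis',(a-A)@n)
E_=ray(C,q((70,393)),.055); print(E_,np.linalg.norm(E_[:2]-A),np.degrees(np.arctan2(*(E_[:2]-A)[::-1])))
E
```

```text
0.04841541647660466 0.047031382622819404
0.055 134.29137473079317 offset from axis -0.00915183018035202
0.055 134.1270743299659 offset from axis 0.008902954494681441
0.045 134.29137473079317 offset from axis -0.01130389706169859
0.045 134.12707432996584 offset from axis 0.0069501468710997235
[0.4945105  0.15119843 0.055     ] 0.14765503774784397 134.06460257167728
```

```bash
python3 - <<'E'
from p import *
robot.set_gripper(0.0)
phi=np.radians(134.2)
P,o=target(phi,-.025)
robot.move_pose([*P[:2],.17],o)
robot.line_to(P,vel=.12)
robot.pause(.2)
x=robot.observe(); print(round(x['time'],2),P,x['tool_pos'].round(4),x['tcp_rot'].round(2),x['gripper_width'])
F,M,s=force(); print(F,M,s)
cv2.imwrite('pics/top5.png',robot.grab_frame('top')); cv2.imwrite('pics/scene5.png',robot.grab_frame('scene'))
crop(cv2.imread('pics/top5.png'),165,145,110,90,6,'t5.png',2.2)
crop(cv2.imread('pics/scene5.png'),260,110,90,75,8,'s5.png',1.5)
E
```

```text
14.66 [0.48106263 0.09758359 0.1046    ] [0.4817 0.0975 0.1055] [-1.7995e+02  7.0000e-02 -1.4780e+02] -0.00015320951591614714
[-0.20987873 -0.06041642 -0.0026974 ] [-0.01398623  0.01285773 -0.03790697] [0.45713393 0.6720406  0.41089175]
```

View pics/t5.png

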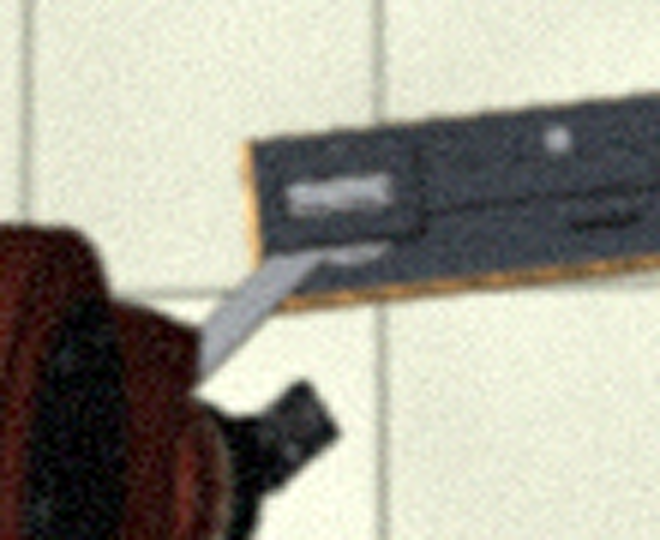

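View pics/s5.png

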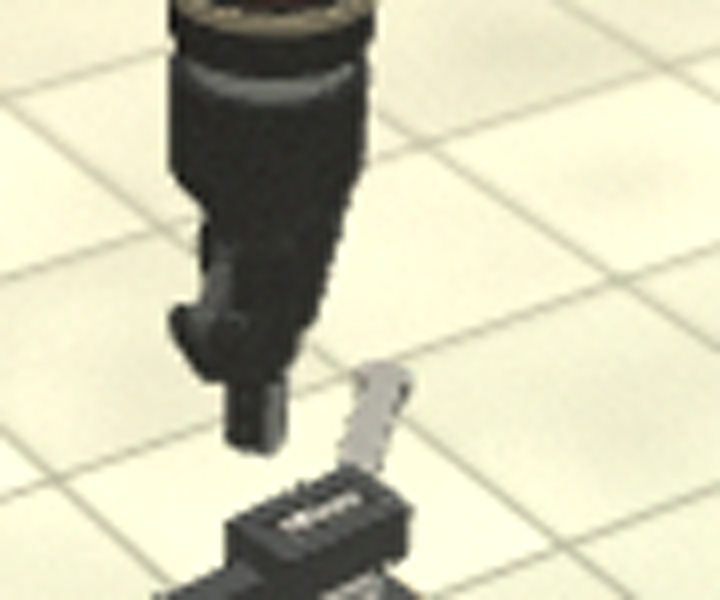

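```bash
cat >> p.py <<'E'
F0=np.array([-.21,-.06,0]); M0=np.array([-.014,.013,-.038])
E
python3 - <<'E'
from p import *
phi0=np.radians(134.2)
P,o=target(phi0,-.003); print(robot.line_to(P,vel=.05,rotation=o,guard=4))
phi=phi0; k=0
while phi>phi0-1.2:
    phi-=.03; P,o=target(phi,0.0)
    g=robot.line_to(P,vel=.03,rotation=o,guard=4)
    F,M,s=force(3,.02) if not g else force(6)
    u,d=ud(phi); fd=-(F-F0)[:2]@d; fu=(F-F0)[:2]@u
    print(round(np.degrees(phi),1),g,'push %.2f rad %.2f mz %.3f'%(fd,fu,(M-M0)[2]),robot.observe()['tool_pos'].round(4))
    if g and fd>5: break
    if fd>7: break
    k+=1
print(robot.observe()['time'],phi)
E
```

```text
False
132.5 False push -0.00 rad 0.12 mz 0.016 [0.501  0.1179 0.1046]
130.8 False push -0.38 rad -0.09 mz 0.058 [0.5033 0.1207 0.1046]
129.0 False push -0.37 rad 0.23 mz 0.021 [0.5056 0.1235 0.1046]
127.3 False push 0.26 rad -0.06 mz 0.059 [0.508  0.1262 0.1046]
125.6 False push 0.54 rad 0.37 mz 0.043 [0.5104 0.1288 0.1046]
123.9 False push 0.68 rad -0.18 mz 0.043 [0.513  0.1314 0.1046]
122.2 False push 0.69 rad 0.22 mz 0.053 [0.5157 0.1339 0.1046]
120.4 False push -0.10 rad 0.40 mz 0.005 [0.5184 0.1364 0.1046]
118.7 False push 0.27 rad 0.59 mz 0.044 [0.5212 0.1387 0.1046]
117.0 False push 0.74 rad 0.56 mz 0.059 [0.524  0.1409 0.1046]
115.3 False push 0.76 rad 0.55 mz 0.067 [0.5269 0.1431 0.1046]
113.6 False push 1.06 rad 0.35 mz 0.026 [0.5299 0.1451 0.1046]
111.9 False push 0.71 rad 0.50 mz 0.044 [0.5329 0.1471 0.1046]
110.1 False push 1.07 rad 0.51 mz 0.029 [0.536  0.149  0.1046]
108.4 False push 0.58 rad 0.55 mz 0.035 [0.5392 0.1508 0.1046]
106.7 False push 0.65 rad 0.78 mz 0.058 [0.5424 0.1525 0.1046]
105.0 False push 3.21 rad 0.86 mz 0.067 [0.5454 0.154  0.1046]
103.3 False push 6.06 rad 0.66 mz 0.067 [0.5483 0.1555 0.1044]
101.5 False push 7.80 rad -0.21 mz 0.082 [0.5513 0.1568 0.1043]
21.6667 1.7722318561763921
```

```bash
python3 - <<'E'
from p import *
phi=1.7722318561763921
for ph in (phi+.09,phi+.06,phi+.03,phi):
    P,o=target(ph,0); print(np.degrees(ph).round(1),P)
x=robot.observe(); print(x['tool_pos'],x['tcp_rot'])
F,M,s=force(10); u,d=ud(phi); print(-(F-F0)[:2]@d,(F-F0)[:2]@u,F,M-M0,s,robot.observe()['time'])
u,d=ud(phi); print('lag along d',(target(phi,0)[0]-x['tool_pos'])[:2]@d, 'u',(target(phi,0)[0]-x['tool_pos'])[:2]@u)
cv2.imwrite('pics/top6.png',robot.grab_frame('top')); cv2.imwrite('pics/scene6.png',robot.grab_frame('scene'))
crop(cv2.imread('pics/top6.png'),165,125,130,100,6,'t6.png',2.2)
crop(cv2.imread('pics/scene6.png'),240,110,110,90,7,'s6.png',1.5)
E
```

```text
106.7 [0.54236838 0.15246568 0.1046    ]
105.0 [0.54561354 0.15406207 0.1046    ]
103.3 [0.54890512 0.15556041 0.1046    ]
101.5 [0.55224017 0.15695933 0.1046    ]
[0.55128701 0.15683861 0.10434211] [-1.79971574e+02 -1.25861403e-01  1.79573071e+02]
8.152978515802916 0.22448939357105813 [-8.24304328 -1.47126535  3.54876079] [-0.22817527  1.55098678  0.07818436] [0.59544701 0.45233437 0.65010036] 22.0
lag along d 0.0009580446623706054 u -7.24266585400367e-05
```

View pics/t6.png

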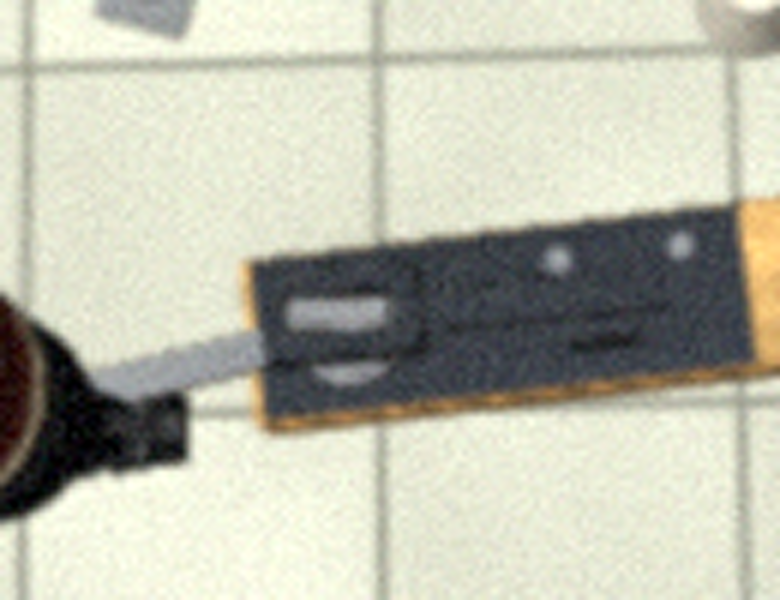

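View pics/s6.png

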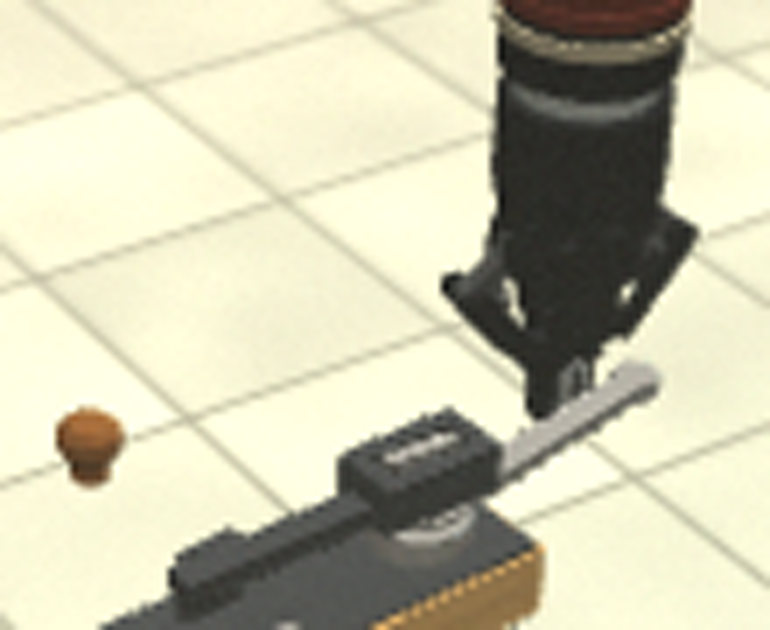

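```bash
python3 - <<'E'
from p import *
phi=1.7722318561763921
for i in range(4):
    phi-=.0077; P,o=target(phi,0.0)
    g=robot.line_to(P,vel=.01,rotation=o,guard=3)
    F,M,s=force(8,.03)
    u,d=ud(phi); fd=-(F-F0)[:2]@d; x=robot.observe()
    print(round(np.degrees(phi),2),g,'push %.2f rad %.2f fz %.2f mz %.3f'%(fd,(F-F0)[:2]@u,F[2],(M-M0)[2]),x['tool_pos'].round(4),'lag %.4f'%((P-x['tool_pos'])[:2]@d))
    if fd>11.5 or g: break
print(x['time'],phi)
E
```

```text
101.1 False push 9.52 rad 0.28 fz 4.22 mz 0.065 [0.5519 0.1571 0.1043] lag 0.0013
100.66 False push 10.22 rad -0.03 fz 4.78 mz 0.066 [0.5526 0.1575 0.1042] lag 0.0014
100.22 False push 10.61 rad -0.06 fz 4.93 mz 0.080 [0.5534 0.1578 0.1042] lag 0.0014
99.78 False push 10.52 rad -0.17 fz 5.02 mz 0.074 [0.5542 0.1581 0.1042] lag 0.0015
24.1667 1.741431856176392
```

```bash
python3 - <<'E'
from p import *
phi=1.741431856176392
for i in range(5):
    phi-=.0058; P,o=target(phi,0.0)
    g=robot.line_to(P,vel=.01,rotation=o,guard=3)
    F,M,s=force(10,.03)
    u,d=ud(phi); fd=-(F-F0)[:2]@d; x=robot.observe()
    print(round(np.degrees(phi),2),g,'push %.2f rad %.2f fz %.2f mz %.3f'%(fd,(F-F0)[:2]@u,F[2],(M-M0)[2]),x['tool_pos'].round(4),'lag %.4f'%((P-x['tool_pos'])[:2]@d))
    if fd>12.6 or g: break
print(x['time'],phi)
E
```

```text
99.44 False push 11.26 rad -0.28 fz 5.46 mz 0.077 [0.5548 0.1583 0.1042] lag 0.0016
99.11 False push 11.37 rad -0.28 fz 5.97 mz 0.067 [0.5554 0.1586 0.1042] lag 0.0016
98.78 False push 11.72 rad -0.05 fz 5.47 mz 0.062 [0.556  0.1588 0.1042] lag 0.0017
98.45 False push 12.23 rad -0.26 fz 5.78 mz 0.082 [0.5566 0.159  0.1041] lag 0.0017
98.12 False push 12.25 rad -0.33 fz 5.99 mz 0.080 [0.5572 0.1593 0.1041] lag 0.0018
27.0833 1.7124318561763918
```

```bash
python3 - <<'E'
from p import *
phi=1.7124318561763918
robot.pause(.2)
F,M,s=force(10,.03); u,d=ud(phi); print('held',-(F-F0)[:2]@d)
P,o=target(phi,-.004); robot.line_to(P,vel=.02)
F,M,s=force(8,.03); print('free',-(F)[:2]@d,F,M)
P,o=target(phi,-.035); robot.line_to(P,vel=.08)
robot.line_to([*P[:2],.18],vel=.12)
robot.move_pose([.42,.25,.25],[180,0,-90-60])
robot.pause(.2)
cv2.imwrite('pics/top7.png',robot.grab_frame('top')); cv2.imwrite('pics/scene7.png',robot.grab_frame('scene'))
crop(cv2.imread('pics/top7.png'),165,125,130,100,6,'t7.png',2.2)
crop(cv2.imread('pics/scene7.png'),240,110,110,90,7,'s7.png',1.5)
print(robot.observe()['time'],robot.observe()['ft_force'])
C=cam(robot,'top'); t=cv2.imread('pics/top7.png').astype(float).mean(2)
E
```

```text
held 12.051444231578891
free 8.092271338648104 [-7.78787359 -2.70880846  3.22610744] [-0.49795675  1.5313534   0.01493798]
30.5167 [ 0.2721254  -0.35917859  0.12248826]
```

View pics/t7.png

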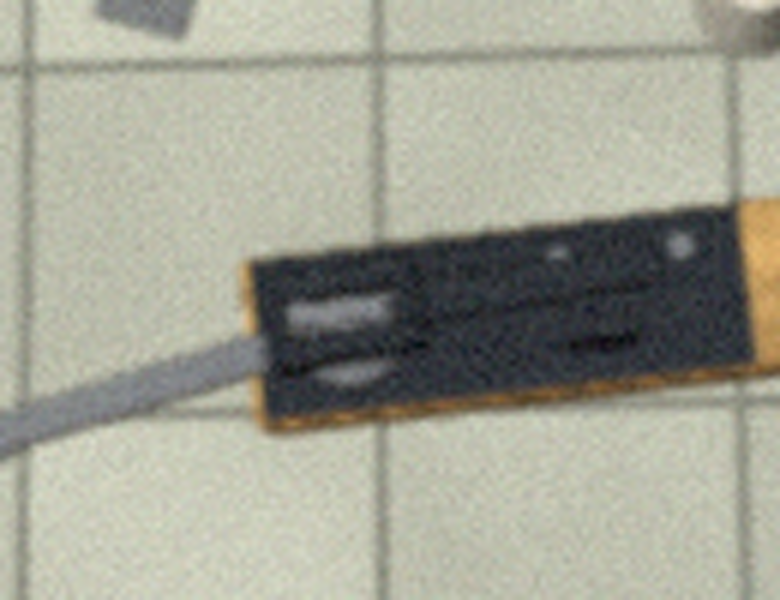

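View pics/s7.png

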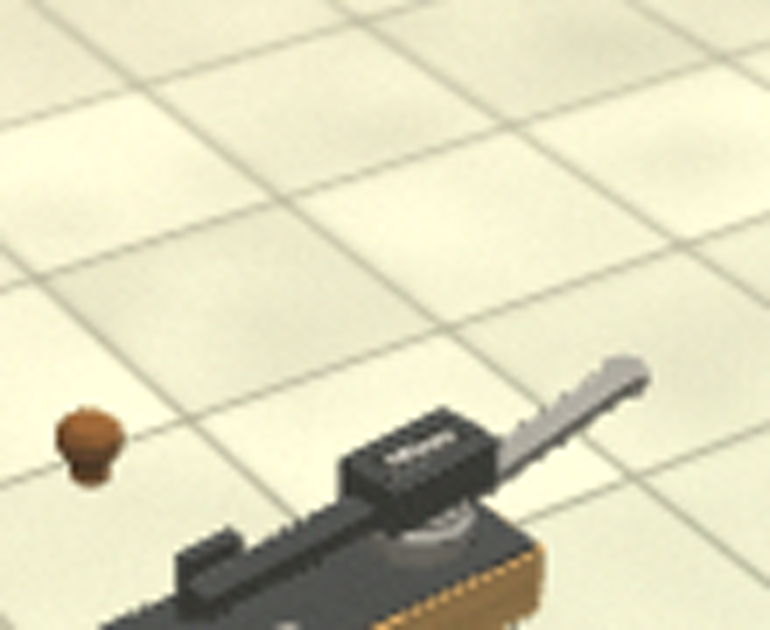

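```bash
python3 - <<'E'
from p import *
C=cam(robot,'top')
def ang(l,z):
    a=ray(C,l[0],z)[:2];b=ray(C,l[0]+20*l[1],z)[:2];v=b-a
    if v[1]<0: v=-v
    v/=np.linalg.norm(v); n=np.array([v[1],-v[0]])
    return 'angle %.2f off %.4f'%(np.degrees(np.arctan2(v[1],v[0])),(a-A)@n)
q=lambda c,s,x0,y0:((c[0]+.5)/s-.5+x0,(c[1]+.5)/s-.5+y0)
for n,s,x0,y0,arm,han in (('top4',5,165,145,((365,172),(540,153)),((105,395),(228,262))),('top6',6,165,125,((445,330),(665,305)),((130,398),(250,362))),('top7',6,165,125,((445,322),(655,286)),((20,450),(245,368)))):
    g=cv2.imread(f'pics/{n}.png').astype(float).mean(2); gs=cv2.GaussianBlur(g,(0,0),.7)
    # arm: darkest line near (its -x side face)
    p,r=np.array(q(arm[0],s,x0,y0)),np.array(q(arm[1],s,x0,y0)); d=(r-p)/np.linalg.norm(r-p); nn=np.array([-d[1],d[0]]); S=np.arange(-2.5,2.51,.1); pts=[]
    for a in np.linspace(0,1,30):
        X=(p+a*(r-p))[:,None]+nn[:,None]*S; v=map_coordinates(gs,[X[1],X[0]],order=1); pts.append(p+a*(r-p)+nn*S[np.argmin(v)])
    f=cv2.fitLine(np.float32(pts),cv2.DIST_HUBER,0,.01,.01).ravel(); print(n,'arm',ang((f[2:],f[:2]),.068),end=' ')
    l,e=edges(g,q(han[0],s,x0,y0),q(han[1],s,x0,y0),20,2.5); print('handle',ang(l,.055),e)
    # bright flat end in the socket: long axis
    m=np.zeros_like(g,np.uint8); 
    c=proj(C,[*A,.089]); Y,X=np.mgrid[:384,:512]; roi=(abs(X-c[0])<11)&(abs(Y-c[1])<5); th=roi&(g>45); 
    w=np.where(roi,np.clip(g-35,0,None),0); w=w/w.sum(); mx,my=(w*X).sum(),(w*Y).sum()
    cov=np.cov(np.c_[X[th],Y[th]].T); ev,V=np.linalg.eigh(cov); v=V[:,1]; print('   flat',mx,my,ang((np.array([mx,my]),v),.089),th.sum())
E
```

```text
top4 arm angle 95.23 off -0.0073 handle angle 134.13 off -0.0089 0.047031382622819404
   flat 220.9495094031071 176.67252657399834 angle 93.83 off 0.0008 62
top6 arm angle 94.13 off -0.0063 handle angle 99.77 off -0.0116 0.1515637962651926
   flat 220.94138696939783 176.77517275419544 angle 90.18 off 0.0005 84
top7 arm angle 98.60 off -0.0051 handle angle 106.23 off -0.0079 0.17427311672179885
   flat 220.77500599664188 176.6159750539698 angle 94.71 off 0.0009 58
```

The key is still home on the screw. The handle and key sprang back elastically on release, and the handle is now at about 106°. The held push worked out to about 11.8 N at the 130 mm point, which is near the low end of the range. I'll push again to about 13 N, then release more slowly.

```bash
sed -i 's/T=.014/T=.009/' p.py; python3 - <<'E'
from p import *
phi=np.radians(106.2)
P,o=target(phi,-.02)
robot.move_pose([*P[:2],.17],o); robot.line_to(P,vel=.1); robot.pause(.2)
Fb,Mb,_=force(15,.03); print('base',Fb,Mb,robot.observe()['time'])
np.save('base.npy',[Fb,Mb])
P,o=target(phi,-.002); robot.line_to(P,vel=.04,guard=4)
d0=0
while phi>np.radians(94):
    st=.023 if d0<5 else (.0115 if d0<8.5 else .0058)
    phi-=st; P,o=target(phi,0.0)
    g=robot.line_to(P,vel=.02,rotation=o,guard=4)
    F,M,s=force(6,.03); u,d=ud(phi); fd=-(F-Fb)[:2]@d; x=robot.observe(); d0=fd
    print(round(np.degrees(phi),2),g,'push %.2f fz %.2f mz %.3f'%(fd,F[2]-Fb[2],(M-Mb)[2]),'lag %.4f'%((P-x['tool_pos'])[:2]@d),round(x['time'],2))
    if fd>11.6 or (g and fd>7): break
print(phi)
E
```

```text
base [-0.15342735 -0.07087961  0.02830684] [-0.00046995  0.0065234   0.00629217] 32.7083
104.88 False push 0.07 fz 0.16 mz -0.021 lag 0.0000 33.9
103.56 False push 1.92 fz 0.33 mz 0.006 lag 0.0001 34.39
102.25 False push 4.68 fz 1.80 mz 0.025 lag 0.0002 34.88
100.93 False push 6.12 fz 2.33 mz 0.012 lag 0.0004 35.38
100.27 False push 7.43 fz 3.03 mz 0.036 lag 0.0006 35.83
99.61 False push 8.81 fz 3.69 mz 0.018 lag 0.0009 36.27
99.28 False push 10.06 fz 3.95 mz 0.005 lag 0.0011 36.73
98.95 False push 11.47 fz 4.66 mz 0.022 lag 0.0013 37.17
98.61 False push 11.79 fz 5.54 mz 0.026 lag 0.0015 37.62
1.7211396656179783
```

```bash
python3 - <<'E'
from p import *
Fb,Mb=np.load('base.npy'); phi=1.7211396656179783
while phi>np.radians(94):
    phi-=.0045; P,o=target(phi,0.0)
    g=robot.line_to(P,vel=.01,rotation=o,guard=3)
    F,M,s=force(10,.03); u,d=ud(phi); fd=-(F-Fb)[:2]@d; x=robot.observe()
    print(round(np.degrees(phi),2),g,'push %.2f fz %.2f mz %.3f'%(fd,F[2]-Fb[2],(M-Mb)[2]),'lag %.4f'%((P-x['tool_pos'])[:2]@d),round(x['time'],2))
    if fd>13.0 or x['time']>45: break
print(phi)
E
```

```text
98.36 False push 12.71 fz 5.54 mz 0.038 lag 0.0015 38.21
98.1 False push 12.24 fz 5.77 mz 0.016 lag 0.0016 38.79
97.84 False push 12.64 fz 5.50 mz 0.032 lag 0.0016 39.38
97.58 False push 13.05 fz 5.79 mz 0.023 lag 0.0017 39.96
1.7031396656179785
```

```bash
python3 - <<'E'
from p import *
Fb,Mb=np.load('base.npy'); phi=1.7031396656179785
for i in range(14):
    phi+=.0123; P,o=target(phi,0.0)
    robot.line_to(P,vel=.012,rotation=o)
    F=robot.observe()['ft_force']; u,d=ud(phi); fd=-(F-Fb)[:2]@d
    print(round(np.degrees(phi),1),'%.1f'%fd,end='; ')
    if i>4 and fd<.6 and phi>np.radians(104.5): break
P,o=target(phi,-.03); robot.line_to(P,vel=.08)
robot.line_to([*P[:2],.18],vel=.12)
robot.move_pose([.40,.30,.25],[180,0,-150])
robot.pause(.2)
cv2.imwrite('pics/top8.png',robot.grab_frame('top')); cv2.imwrite('pics/scene8.png',robot.grab_frame('scene'))
crop(cv2.imread('pics/top8.png'),165,125,130,100,6,'t8.png',2.2)
crop(cv2.imread('pics/scene8.png'),240,110,110,90,7,'s8.png',1.5)
print(robot.observe()['time'],robot.observe()['ft_force'])
E
```

```text
98.3 11.1; 99.0 8.7; 99.7 7.7; 100.4 6.9; 101.1 5.5; 101.8 5.6; 102.5 2.8; 103.2 2.6; 103.9 1.0; 104.6 0.2; 45.1333 [ 0.17382409  0.12185954 -0.28037313]
```

View pics/t8.png

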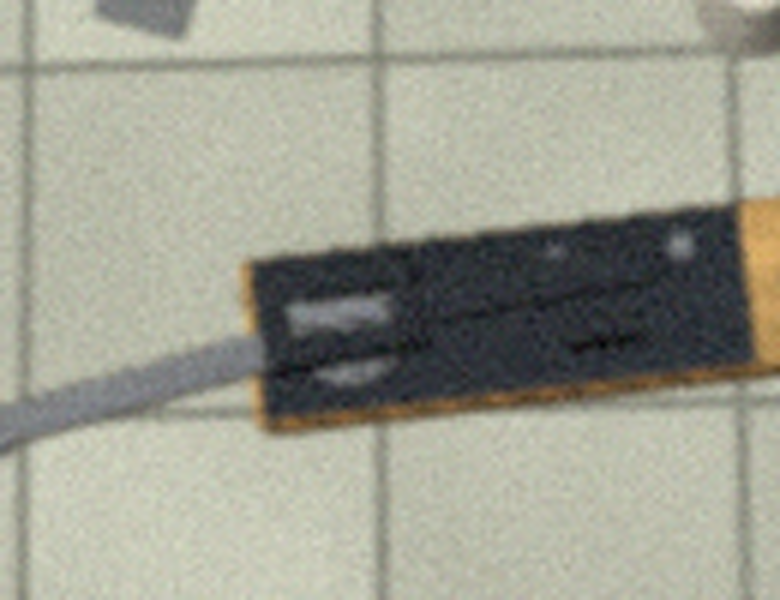

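View pics/s8.png

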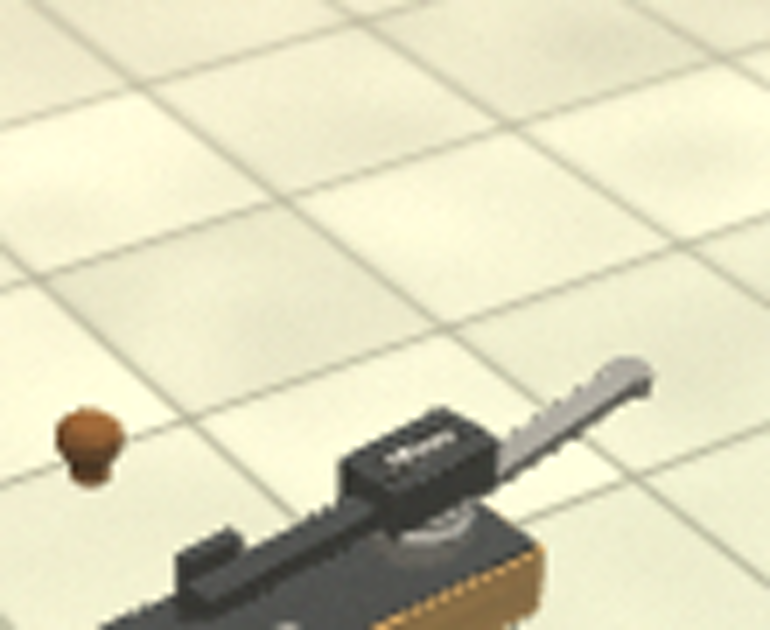

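```bash
python3 - <<'E'
from p import *
C=cam(robot,'top')
def ang(l,z):
    a=ray(C,l[0],z)[:2];b=ray(C,l[0]+20*l[1],z)[:2];v=b-a
    if v[1]<0: v=-v
    v/=np.linalg.norm(v); n=np.array([v[1],-v[0]])
    return 'angle %.2f off %.4f'%(np.degrees(np.arctan2(v[1],v[0])),(a-A)@n)
g=cv2.imread('pics/top8.png').astype(float).mean(2)
c=proj(C,[*A,.089]); Y,X=np.mgrid[:384,:512]; roi=(abs(X-c[0])<11)&(abs(Y-c[1])<5); th=roi&(g>45)
mu=np.array([X[th].mean(),Y[th].mean()]); ev,V=np.linalg.eigh(np.cov(np.c_[X[th],Y[th]].T)); print('flat',mu,ang((mu,V[:,1]),.089))
for n in ('scene',):
    a=cv2.imread('pics/scene0.png').astype(int);b=cv2.imread('pics/scene8.png').astype(int)
    df=np.abs(a-b).sum(2)
    for nm,(x0,y0,x1,y1) in dict(clip=(155,188,178,218),knob=(242,162,264,184),foot=(262,225,295,255),mallet=(135,215,215,305),brk=(343,200,376,230)).items(): print(nm,(df[y0:y1,x0:x1]>90).sum())
E
```

```text
flat [220.71929825 176.63157895] angle 95.30 off 0.0009
clip 0
knob 0
foot 0
mallet 0
brk 0
```

```bash
python3 - <<'E'
from plant import robot
print(robot.job_done()); print(robot.observe()['time'])
E
```

```text
the job is handed in; nothing more can be done
None
the job is handed in; nothing more can be done
```

The key is down on the screw and let go, the nut is tightened to about 13 N, and the hand is drawn clear. I handed the job in just after 45 s on the robot's clock; no verdict was reported.

**Key:** it seated with a firm contact at the TCP height expected for the collar (0.1406 m). The last pictures show it still fully down with its arm beside the lug.

**Tightening:** the nut met the washer after about 0.49 rad.
- **First push:** I stopped at about 12.2 N. On release the handle, key and screw sprang back together, the handle by about 8°. I had not expected this. The torque reading suggested contact at about 121–125 mm instead of 130 mm, so the real tightness was nearer 11.3–11.8 N.
- **Second push:** I pushed again to 13.05 N, which is about 12.6 N at the 130 mm point. From the force, I estimate the washer wound up about 0.035–0.04 rad. I then let off slowly.

**Last checks:**
- The screw's flat end lies at about 95.3°, against 95.5° for the rail, so the setting held to within my reading error of about 1.5°.
- After the first push I measured the key about 3–4° round from the flat, away from the lug. It looks the same in the last picture, and is within the 0.15 rad limit.
- None of the five bystanders shows any change in the scene picture, and the tool force is near zero.

**Not confirmed:** the washer's wind-up is only inferred from the force. Measured against how far the handle moved, the force rose more slowly than the 0.7 N/mm given. I put that down to springiness in series with the washer.

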